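Turn the reversed vial rack in the titration sampler and lock it

TASK

The vial rack sits the wrong way round in the titration sampler: lift it out, set it down upright on the dark mat and let go of it there so that you can take it again by its other end, then put it back turned a half turn, fully home in the pocket with its orange grip under the dosing head. Then slide the black lock collar along its bar until it is centred on the yellow mark, and let go. Leave the other things on the bench alone.

Things in the scene. Friction and masses are not known exactly. Their poses are not given: they have to be found in the camera images.
- station: Sampler station, fixed to the bench. Origin: bench level under the centre of its pocket; z up, y along the pocket's length towards the dosing head, x towards the lock bar. A white base plate carries the teal pocket, the white dosing-head column (at y = +131 to +165 mm, 226 mm high) and the lock bar.
- pocket (a point): Centre of the pocket's floor, 8 mm above the bench. The open-topped pocket is 64 mm (station x) by 172 mm (station y) inside; teal walls 8 mm thick with square edges, rim 25 mm above its floor.
- dosing_head (a point): Underside, at its free edge, of the dosing-head arm, which overhangs the pocket from here (station y = +30 mm) to the column, 46 mm wide in x, underside 170 mm above the bench; a nozzle at y = +50 mm reaches down to 158 mm. So the gripper cannot come down on that end of the pocket, but a rack lifted 60 mm still passes below it.
- rack: Loose vial rack, 140 to 270 g: grey block 62 (x) by 170 (y) by 40 mm (z), 1 mm smaller on each side than the pocket. Origin: centre of its underside, z up, +y towards its orange grip. Six capped vials fixed in it (|x| to 23, |y| to 37, tops at 70 mm). At the start fully home, its +y opposite to the station's; it must end with both +y alike, its origin at point pocket.
- orange_grip (a point): Middle of the orange grip, at rack y = +72 mm, 65 mm above the rack's underside. The grip is an upright post 14 mm in rack x (take it across this) by 24 mm in rack y, from 40 to 80 mm above the underside.
- black_grip (a point): Middle of the black grip, at rack y = -72 mm, 65 mm above the rack's underside; same form as the orange one.
- mat: Dark rubber mat fixed on the bench, 200 x 200 x 3 mm, origin under its centre; the rack is set down with its centre near the mat's centre, turned any way.
- collar (a joint): Travel of the lock collar along the bar, in m, from 0 (collar at station y = -165 mm) towards the station's +y, stop at 0.15; it is at the mark at 0.10. It starts between 0 and 0.03, drags with about 1.5 N and stays where it is left.
- collar_tab (a point): Point on the collar's black upright tab (24 mm in station x, 16 mm in y, 73 to 106 mm above the bench), 94 mm above the bench, on its centre line: grip it across y. The collar also carries a steel tongue, 16 mm wide, reaching towards the pocket to station x = +22 mm, 51 to 57 mm above the bench: at the mark it lies just over the edge of a fully seated rack.
- lock_mark (a point): Centre of the yellow mark, a 30 mm long band on the lock bar (station y = -65 mm): the collar's centre belongs here. The bar, 10 mm round steel, runs along station y at x = +87 mm, 60 mm above the bench, between posts 70 mm high at y = -212 and +54 mm.
- reagent_bottle: Amber bottle with blue cap, 68 mm across, 135 mm high; origin under its centre. Leave alone.
- beaker: Glass beaker, 70 mm across, 85 mm high; origin under its centre. Leave alone.
- flask: Green glass flask, 72 mm across, 130 mm high; origin under its centre. Leave alone.
- cap_jar: White jar with red cap, 44 mm across, 50 mm high; origin under its centre. Leave alone.
- spatula: Spatula, 160 mm long, lying. Leave alone.
- filter_box: Cardboard box 70 x 100 x 40 mm; origin under its centre. Leave alone.
Not all that is in view belongs to the job. What is shaped like the rack but purple is not meant.

How it is judged:
By the outcome, as a careful person would: the job done as asked, in the order asked, and still so for the second after the job is handed in, with the robot touching nothing.
It also fails if it takes over 72 s, if anything falls off the work surface, if the arm or the gripper's body presses on something with over 40 N, if the wrist force passes 120 N, or if a joint passes its speed limit or range.

ROBOT

A 6-joint arm with a two-finger parallel gripper is mounted at the origin on the work surface. World frame = base frame: x ahead of the robot, y to its left, z up, the work surface at z = 0. Lengths are in m, angles in rad, forces in N, time in s.
With the tool pointing down it reaches from about 0.375 to 0.925 m from the base axis. Payload 5.7 kg.
Tool frame: the origin (TCP) lies between the finger pads; the fingertips stand 14 mm ahead of it and the grasp point (between the pads) lies 5 mm behind it; z points along the fingers, x is the direction in which the jaws open and shut, and the axes are right-handed (so a half turn about z gives the same grasp; the last joint's range is limited). The gripper opens to 85 mm and grips with 20 to 120 N. Pads are 22 mm wide; open, the fingers measure 114 mm over their backs; the gripper's body (76 mm by 85 mm) begins 54 mm behind the grasp point. The pads swing forward as they close: fully open they stand 13 mm farther back than shut.
Start: joints at [-1.245, 0.359, 1.51, -0, 1.272, -0.115], TCP at [0.256, -0.543, 0.245] pointing down, gripper open.
Joint ranges: [-2.97, 2.97], [-1.01, 2.36], [0.21, 2.38], [-0.96, 4.11], [0.2, 2.71], [-2.98, 2.98]. Speed limits (rad/s): [2.39, 2.39, 3.14, 3.14, 3.14, 3.14].

INTERFACE

Orientations are given as [roll, pitch, yaw] about the fixed x, y, z axes, in that order (R = Rz(yaw) Ry(pitch) Rx(roll)).
In Python, from plant import status, get_image, camera_info, order, spotter gives the robot as it stands.
- The arm moves only by the tool drive_tool, never from a script. Its argument "rows" is a list of rows, each an object of numbers: "fingers": the closure, from 0 (fully open) to 1 (shut); "tx", "ty", "tz": the shift along the tool's x, y, z in mm; "rx", "ry", "rz": the turn, a rotation vector about the tool's x, y, z in degrees. In form: [{"fingers": .., "tx": .., "ty": .., "tz": .., "rx": .., "ry": .., "rz": ..}, ...]. A call has 1 to 20 rows; each row is the pose to reach, as a shift and turn from the pose measured when the call began, along the tool's axes at that moment; what a row does not reach only later rows make up. A row lasts 1/8 s, in which the tool goes at most 62.5 mm and 10.7 degrees, less where a joint would pass 70% of its speed; a pose out of reach is approached as far as the arm can. A call with a gripper value outside its range is refused whole. The fingers move at their own pace and stop on an object; the grip force is fixed at half the most. Time passes only in rows, so rows that repeat a pose let the fingers close. It gives the time, the measured TCP pose, the force and the opening at its end, in the units of the state.
- status.sense(): the state, without advancing time (a new reading comes with each control period).
- get_image(name): name is "scene" or "side" or "wrist"; returns (picture, depth): 384x512x3 uint8, red, green, blue; 384x512 float32, m along the optical axis (not along the pixel's ray), 0 where there is no reading.
- camera_info(name): a dict with "fx", "fy", "cx", "cy" (pixels), "distortion" ([k1, k2, p1, p2, k3] as OpenCV has them; the pictures are not rectified), "extrinsics" (4x4, takes a point from world to camera coordinates). Camera axes: x right, y down, z forward; pixel columns grow to the right and rows downward; lengths in m; the calibration is good to about 2 mm. A picture is of the moment at which its call begins: read the wrist's pose just before it. camera_info takes no time and is no camera call; for the wrist camera it gives the pose at the moment of the call.
- order.sign_off(): hands the job in, once; it reports no verdict.
Trained networks look in the newest picture that a camera, given by its name, has taken for a name from the list of things; names that differ only in an ending like _2 or _b are one class to them, and where a whole thing is asked for, a point or a joint stands for the part that bears it (a point fixed in the world has none). Each returns a list of dicts, best first, with "confidence" (0 to 1); they miss things now and then, are a little off and sometimes report something else, mostly with a low value. They report only what shows in the picture. A call takes as long as a camera call. They do not tell look-alikes from the thing itself.
- spotter.recognise(thing, camera): "location" ([column, row] in pixels, amid what is visible of it).
- spotter.outline_of(thing, camera): "mask" (384x512 bool, what is visible of it) and "location" ([column, row] in pixels, amid what is visible of it).
- spotter.pinpoint(thing, camera): "location" ([column, row] in pixels: a listed point, or the origin of a listed thing).
The state is a dict: "time_s": time; "joints": joint angles; "qvel": joint speeds; "joint_efforts": joint torques, N m; "position": TCP position; "orientation": TCP orientation; "contact_force": force on the tool from outside, world axes, zero at the start; "wrist_torque": the same for the moment, N m; "opening": finger opening in m.
Only numpy, scipy, OpenCV 4.12 (cv2) and the standard library are available. Lean on these libraries where they do the work, as an engineer would, in place of code of your own. Each camera call takes 0.05 s, during which the arm holds its last target. There are 200 camera calls.

## Working session

There is one attempt and no reset: what is moved stays moved. The work goes in short steps, Python scripts to look and compute and a tool call to move; the robot and the scene stay as the last step left them, time stands still between calls to the robot, and variables do not carry over. Pictures are saved under pics/ and viewed, about 8 in all and at most 12, crops included, and the job is handed in when it is done.

Besides the shell and the picture viewer there is one more tool, called after "Request:" as name([rows], argument=value, ...), one row to a line, values as JSON. drive_tool: Moves the arm, as the interface text tells. Its arguments: {"type":"object","properties":{"rows":{"type":"array","items":{"type":"object","properties":{"fingers":{"type":"number"},"tx":{"type":"number"},"ty":{"type":"number"},"tz":{"type":"number"},"rx":{"type":"number"},"ry":{"type":"number"},"rz":{"type":"number"}}}}},"required":["rows"]}

```bash
mkdir -p pics; ls; cat > h.py <<'E'
import numpy as np, cv2
from plant import status, get_image, camera_info, order, spotter
from scipy.spatial.transform import Rotation as Ro
def ray(ci,px):
    K=np.array([[ci['fx'],0,ci['cx']],[0,ci['fy'],ci['cy']],[0,0,1]])
    p=cv2.undistortPoints(np.array([[px]],float),K,np.array(ci['distortion'],float))[0,0]
    T=np.linalg.inv(np.array(ci['extrinsics'])); d=T[:3,:3]@np.array([p[0],p[1],1.])
    return T[:3,3],d
def onz(ci,px,z):
    o,d=ray(ci,px); return o+d*(z-o[2])/d[2]
def tri(obs):
    A=np.zeros((3,3));b=np.zeros(3)
    for ci,px in obs:
        o,d=ray(ci,px); d=d/np.linalg.norm(d); M=np.eye(3)-np.outer(d,d); A+=M;b+=M@o
    x=np.linalg.solve(A,b)
    return x,[float(np.linalg.norm((np.eye(3)-np.outer(d/np.linalg.norm(d),d/np.linalg.norm(d)))@(x-o))) for o,d in [ray(*q) for q in obs]]
def proj(ci,X):
    K=np.array([[ci['fx'],0,ci['cx']],[0,ci['fy'],ci['cy']],[0,0,1]]);E=np.array(ci['extrinsics'])
    return cv2.projectPoints(np.array(X,float).reshape(-1,1,3),cv2.Rodrigues(E[:3,:3])[0],E[:3,3],K,np.array(ci['distortion'],float))[0].reshape(-1,2)
def save(n,p,s=1):
    cv2.imwrite('pics/'+n,cv2.resize(p[:,:,::-1],None,fx=s,fy=s,interpolation=cv2.INTER_CUBIC))
def Rtool():
    s=status.sense(); return np.array(s['position']),Ro.from_euler('xyz',s['orientation'])
E
cat > a.py <<'E'
from h import *
ps=[];obs={}
for c in ['scene','side']:
    p,d=get_image(c); ps.append(p); ci=camera_info(c)
    for n in ['orange_grip','black_grip','collar_tab','lock_mark','pocket','dosing_head','mat','rack','station']:
        for r in spotter.pinpoint(n,c)[:3]:
            if r['confidence']<.2: continue
            u=r['location']; print(c,n,np.round(u,0),round(r['confidence'],2))
            obs.setdefault(n,[]).append((ci,u))
save('s.png',np.vstack(ps)[:, :],0.78)
for n,o in obs.items():
    if len(o)==2: x,e=tri(o); print(n,np.round(x,4),np.round(e,4))
print(status.sense())
E
python3 a.py
```

```text
pics
scene orange_grip [274. 152.] 0.83
scene orange_grip [308.  97.] 0.76
scene black_grip [302. 135.] 0.82
scene black_grip [279.  97.] 0.68
scene collar_tab [279. 175.] 0.61
scene lock_mark [293. 169.] 0.86
scene pocket [288. 154.] 0.83
scene dosing_head [295. 121.] 0.95
scene dosing_head [196. 234.] 0.39
scene mat [195. 235.] 0.96
scene mat [284. 157.] 0.51
scene rack [285. 155.] 0.86
scene rack [291. 107.] 0.61
scene station [287. 158.] 0.95
scene station [284. 265.] 0.44
side orange_grip [202. 353.] 0.89
side orange_grip [247. 241.] 0.65
side black_grip [212. 276.] 0.74
side black_grip [257. 337.] 0.56
side black_grip [225. 171.] 0.52
side collar_tab [236. 215.] 0.51
side lock_mark [219. 231.] 0.82
side pocket [232. 269.] 0.66
side pocket [280. 147.] 0.66
side dosing_head [219. 240.] 0.84
side dosing_head [219. 232.] 0.43
side mat [306. 183.] 0.96
side rack [230. 357.] 0.74
side rack [231. 271.] 0.61
side station [230. 271.] 0.76
collar_tab [0.5871 0.113  0.0783] [0.0003 0.0003]
lock_mark [0.5956 0.1808 0.0602] [0.002 0.002]
{'time_s': 1.0, 'joints': array([-1.24508876e+00,  3.58779212e-01,  1.51037599e+00,  6.42095214e-06,
        1.27251353e+00, -1.15121898e-01]), 'qvel': array([ 0.00014938,  0.00080747, -0.00025794,  0.00019443, -0.00135725,
        0.00024982]), 'joint_efforts': array([ 1.73705077e-03, -5.27588546e+01, -2.79056025e+01, -1.72479104e-04,
        1.47561976e-03,  4.19703815e-05]), 'position': array([ 0.25599089, -0.54262852,  0.24528832]), 'orientation': array([-3.14157782e+00,  7.48781387e-05, -1.12996874e+00]), 'contact_force': array([-0.00334103,  0.25189425,  0.87024055]), 'wrist_torque': array([-0.00561331, -0.01073025, -0.05848708]), 'opening': 0.08559962443257481}
```

View pics/s.png

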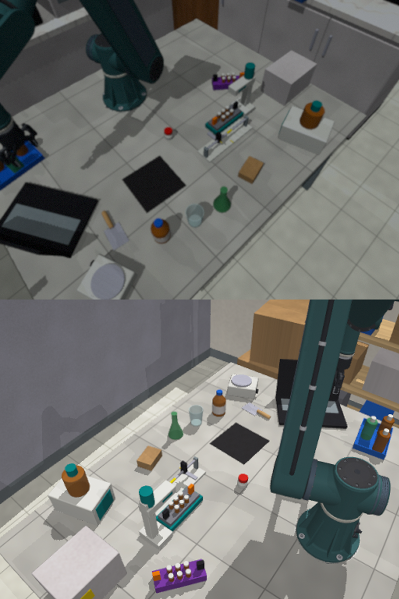

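The pictures show the real grey rack in the teal pocket at scene (285,155) and side (230,271). The purple look-alike is at scene (291,107) and side (230,357). Candidate grips in scene: orange (274,152) and black (302,135) on the real rack, orange (308,97) and black (279,97) on the purple one. I choose the first pair.

```bash
cat > b.py <<'E'
from h import *
S=camera_info('scene');D=camera_info('side')
P={}
for n,a,b in [('orange',(274,152),(247,241)),('black',(302,135),(212,276)),('pocket',(288,154),(232,269)),('dosing',(295,121),(219,240)),('mark',(293,169),(219,231)),('tab',(279,175),(236,215)),('mat',(195,235),(306,183)),('rack',(285,155),(231,271)),('station',(287,158),(230,271))]:
    x,e=tri([(S,a),(D,b)]);P[n]=x;print(n,np.round(x,4),np.round(e[0],4))
for n in['orange','black']: print(n,np.linalg.norm(P[n][:2]))
v=P['black']-P['orange'];print('len',np.linalg.norm(v[:2]),'yaw of station y',np.degrees(np.arctan2(v[1],v[0])))
ci=camera_info('wrist');T=np.linalg.inv(np.array(ci['extrinsics']));p,R=Rtool()
print('cam in tool',R.inv().apply(T[:3,3]-p),R.inv().as_matrix()@T[:3,:3], ci['fx'],ci['distortion'])
E
python3 b.py
python3 - <<'E'
from h import *
p1,_=get_image('scene');p2,_=get_image('side')
a=cv2.resize(p1[80:200,220:350],None,fx=3,fy=3);b=cv2.resize(p2[190:310,170:300],None,fx=3,fy=3)
save('crop.png',np.hstack([a,b]))
E
```

```text
orange [0.4985 0.174  0.0773] 0.0037
black [0.5052 0.3221 0.0635] 0.0019
pocket [0.5032 0.2463 0.013 ] 0.0057
dosing [0.5081 0.2715 0.1717] 0.0015
mark [0.596  0.1805 0.0602] 0.0022
tab [0.5875 0.1121 0.0785] 0.001
mat [ 0.5311 -0.2216 -0.0051] 0.003
rack [0.4994 0.2449 0.0047] 0.0016
station [ 0.5083  0.2437 -0.0044] 0.001
orange 0.5280138733214353
black 0.5991413515539352
len 0.14825003682191745 yaw of station y 87.42422475004541
cam in tool [-0.00124779 -0.06522917 -0.12910726] [[ 9.99999735e-01  1.01592334e-04  7.21428423e-04]
 [-2.85173082e-04  9.65801013e-01  2.59284250e-01]
 [-6.70415009e-04 -2.59284387e-01  9.65800786e-01]] 327.1615416475309 [-0.04745033  0.          0.          0.          0.        ]
```

View pics/crop.png

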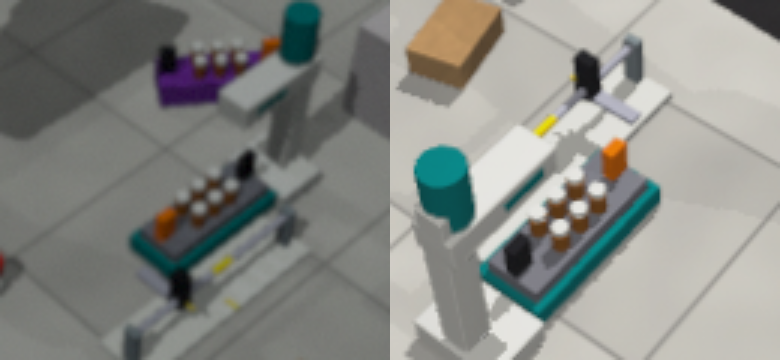

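Both crops show what I expected. The grey rack lies in the teal pocket with its orange grip at the open end and its black grip under the dosing arm. The collar is on the bar, short of the yellow mark. Next I move above the station for a wrist view.

```bash
cat > go.py <<'E'
import sys
from h import *
x,y,z,yaw=map(float,sys.argv[1:5])
p,R=Rtool(); T=Ro.from_euler('xyz',[np.pi,0,np.radians(yaw)])
print('t',np.round(R.inv().apply(np.array([x,y,z])-p)*1000,1),'r',np.round((R.inv()*T).as_rotvec(degrees=True),2))
E
python3 go.py 0.53 0.2 0.3 0
```

```text
t [-554.7 -564.7  -54.7] r [-0.000e+00  1.000e-02 -6.474e+01]
```

Request:
drive_tool([
  {"tz":-55},
  {"tx":-555,"ty":-565,"tz":-55,"rz":-65},
  {"tx":-555,"ty":-565,"tz":-55,"rz":-65},
  {"tx":-555,"ty":-565,"tz":-55,"rz":-65},
  {"tx":-555,"ty":-565,"tz":-55,"rz":-65},
  {"tx":-555,"ty":-565,"tz":-55,"rz":-65},
  {"tx":-555,"ty":-565,"tz":-55,"rz":-65},
  {"tx":-555,"ty":-565,"tz":-55,"rz":-65},
  {"tx":-555,"ty":-565,"tz":-55,"rz":-65},
  {"tx":-555,"ty":-565,"tz":-55,"rz":-65},
  {"tx":-555,"ty":-565,"tz":-55,"rz":-65},
  {"tx":-555,"ty":-565,"tz":-55,"rz":-65},
  {"tx":-555,"ty":-565,"tz":-55,"rz":-65},
  {"tx":-555,"ty":-565,"tz":-55,"rz":-65},
  {"tx":-555,"ty":-565,"tz":-55,"rz":-65},
  {"tx":-555,"ty":-565,"tz":-55,"rz":-65},
  {"tx":-555,"ty":-565,"tz":-55,"rz":-65},
])

```text
invalid input at $.rows[0]: expected keys fingers, tx, ty, tz, rx, ry, rz
```

Request:
drive_tool([
  {"fingers":0,"tx":0,"ty":0,"tz":-55,"rx":0,"ry":0,"rz":0},
  {"fingers":0,"tx":-555,"ty":-565,"tz":-55,"rx":0,"ry":0,"rz":-65},
  {"fingers":0,"tx":-555,"ty":-565,"tz":-55,"rx":0,"ry":0,"rz":-65},
  {"fingers":0,"tx":-555,"ty":-565,"tz":-55,"rx":0,"ry":0,"rz":-65},
  {"fingers":0,"tx":-555,"ty":-565,"tz":-55,"rx":0,"ry":0,"rz":-65},
  {"fingers":0,"tx":-555,"ty":-565,"tz":-55,"rx":0,"ry":0,"rz":-65},
  {"fingers":0,"tx":-555,"ty":-565,"tz":-55,"rx":0,"ry":0,"rz":-65},
  {"fingers":0,"tx":-555,"ty":-565,"tz":-55,"rx":0,"ry":0,"rz":-65},
  {"fingers":0,"tx":-555,"ty":-565,"tz":-55,"rx":0,"ry":0,"rz":-65},
  {"fingers":0,"tx":-555,"ty":-565,"tz":-55,"rx":0,"ry":0,"rz":-65},
  {"fingers":0,"tx":-555,"ty":-565,"tz":-55,"rx":0,"ry":0,"rz":-65},
  {"fingers":0,"tx":-555,"ty":-565,"tz":-55,"rx":0,"ry":0,"rz":-65},
  {"fingers":0,"tx":-555,"ty":-565,"tz":-55,"rx":0,"ry":0,"rz":-65},
  {"fingers":0,"tx":-555,"ty":-565,"tz":-55,"rx":0,"ry":0,"rz":-65},
  {"fingers":0,"tx":-555,"ty":-565,"tz":-55,"rx":0,"ry":0,"rz":-65},
  {"fingers":0,"tx":-555,"ty":-565,"tz":-55,"rx":0,"ry":0,"rz":-65},
  {"fingers":0,"tx":-555,"ty":-565,"tz":-55,"rx":0,"ry":0,"rz":-65},
])

```text
time_s: 3.22
position: [0.5298, 0.1992, 0.3004]
orientation: [3.141, 0.0, 0.003]
contact_force: [-0.1, -0.1, 0.9]
opening: 0.0856
```

```bash
cat > w.py <<'E'
import sys
from h import *
ci=camera_info('wrist');p,d=get_image('wrist');q=p.copy()
for a in sys.argv[2:]:
    n,z=a.split('=')
    for r in spotter.pinpoint(n,'wrist')[:2]:
        if r['confidence']<.3: continue
        u=r['location'];print(n,np.round(u,1),round(r['confidence'],2),'at z',z,np.round(onz(ci,u,float(z)),4),'depth pt z',round(float((ray(ci,u)[0]+ray(ci,u)[1]*d[int(u[1]),int(u[0])])[2]),4))
        cv2.drawMarker(q,(int(u[0]),int(u[1])),(255,0,255),cv2.MARKER_CROSS,8,1)
np.savez('last_'+sys.argv[1]+'.npz',p=p,d=d,E=ci['extrinsics'])
save(sys.argv[1]+'.png',q,1.3)
print(Rtool()[0],status.sense()['time_s'])
E
python3 w.py w1 orange_grip=.073 black_grip=.073 collar_tab=.094 lock_mark=.06 pocket=.008 dosing_head=.17 station=0 rack=.008
```

```text
orange_grip [226.9 185.5] 0.77 at z .073 [0.5002 0.1763 0.073 ] depth pt z 0.0872
collar_tab [308.  246.7] 0.89 at z .094 [0.5911 0.1115 0.094 ] depth pt z 0.1074
lock_mark [305.1 179.1] 0.68 at z .06 [0.5899 0.181  0.06  ] depth pt z 0.0657
dosing_head [218.6  86.6] 0.92 at z .17 [0.5029 0.2781 0.17  ] depth pt z 0.0695
dosing_head [150.5 294.2] 0.7 at z .17 [0.4368 0.0988 0.17  ] depth pt z 0.3107
rack [232.7 118.1] 0.59 at z .008 [0.5037 0.2477 0.008 ] depth pt z 0.07
[0.53017686 0.20019008 0.30037099] 3.675
```

View pics/w1.png

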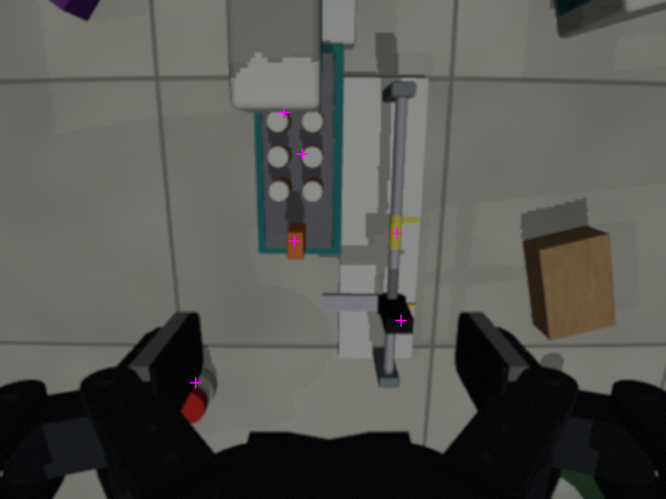

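The wrist view shows the orange grip at pixel (227,185), the tab at (308,247), the mark at (305,179) and the dosing-arm edge near (213,80). Next I refine the pose from the depth cloud.

```bash
cat > cl.py <<'E'
from h import *
def cloud(p,d,ci):
    K=np.array([[ci['fx'],0,ci['cx']],[0,ci['fy'],ci['cy']],[0,0,1]])
    v,u=np.mgrid[0:384,0:512]
    n=cv2.undistortPoints(np.stack([u,v],-1).reshape(-1,1,2).astype(float),K,np.array(ci['distortion'],float)).reshape(384,512,2)
    P=np.dstack([n[...,0]*d,n[...,1]*d,d]);T=np.linalg.inv(np.array(ci['extrinsics']))
    W=P@T[:3,:3].T+T[:3,3]; W[d<=0]=np.nan; return W
def rect(pts):
    r=cv2.minAreaRect((pts[:,:2]*1000).astype(np.float32)); return [np.round(x,1) for x in r]
def ends(v): return np.round(np.percentile(v,[2,50,98])*1000,1)
E
python3 - <<'E'
from cl import *
L=np.load('last_w1.npz');ci=camera_info('wrist');ci['extrinsics']=L['E']
p=L['p'].astype(int);W=cloud(p,L['d'],ci);r,g,b=p[...,0],p[...,1],p[...,2]
z=W[...,2];x=W[...,0];y=W[...,1]
o=(r>150)&(r>1.6*g)&(b<100)&(z>.080)&(z<.095)&(abs(x-.5)<.03)
print('orange top',o.sum(),rect(W[o]),np.median(z[o]))
t=(g>r+25)&(b>r+25)&(z>.028)&(z<.038)&(abs(x-.5)<.08)&(y>.1)
print('teal rim z',np.median(z[t]),t.sum())
for yy in np.arange(.17,.30,.02):
    m=t&(abs(y-yy)<.004)
    R=m&(x>.515);Lf=m&(x<.49)
    print(round(yy,3),'L',ends(x[Lf]) if Lf.sum()>2 else None,'R',ends(x[R]) if R.sum()>2 else None)
m=t&(abs(x-.5)<.025)&(y<.18);print('front wall y',ends(y[m]))
# rack top
k=(z>.042)&(z<.053)&(abs(x-.5)<.05)&(y>.14)&(y<.28)
for yy in np.arange(.17,.27,.02):
    m=k&(abs(y-yy)<.004)
    print('rack',round(yy,3),ends(x[m]) if m.sum() else None)
m=k&(abs(x-.5)<.025);print('rack y',ends(y[m]))
bar=(z>.058)&(z<.069)&(abs(x-.59)<.02)&(y>.04)&(y<.3)
for lo,hi in [(.04,.09),(.14,.17),(.2,.23),(.24,.28)]:
    m=bar&(y>lo)&(y<hi);print('bar',lo,np.round(np.nanmedian(W[m],0),4) if m.sum() else None)
ym=(r>140)&(g>120)&(b<90)&(z>.055)&(z<.069)&(abs(x-.59)<.02);print('mark',ends(y[ym]),ends(x[ym]),ym.sum())
tb=(z>.1)&(z<.112)&(abs(x-.59)<.03)&(y<.16);print('tab top',tb.sum(),rect(W[tb]),np.median(z[tb]))
E
```

```text
orange top 0 [array([0., 0.]), array([0., 0.]), np.float64(0.0)] nan
teal rim z 0.03352359228307472 1688
0.17 L [462.2 464.8 467.5] R [533.3 536.4 539.6]
0.19 L [461.8 464.5 466.8] R [534.4 536.9 539.4]
0.21 L [462.6 465.2 467.7] R [534.3 536.7 539.2]
0.23 L [461.9 464.6 467.1] R [534.1 537.1 540.2]
0.25 L [462.8 465.2 467.7] R [534. 537. 540.]
0.27 L [462.3 464.8 467.3] R [533.9 537.4 539.8]
0.29 L None R [533.8 537.2 540.7]
front wall y [155.1 156.9 159.6]
rack 0.17 [470.8 510.3 530.8]
rack 0.19 [471.1 501.  531. ]
rack 0.21 [470.9 501.4 531.8]
rack 0.23 [471.3 501.6 530.7]
rack 0.25 [471.  501.3 531.6]
rack y [165.9 215.2 273.7]
bar 0.04 [0.5867 0.059  0.0647]
bar 0.14 [0.5871 0.1548 0.0651]
bar 0.2 [0.5872 0.2155 0.0647]
bar 0.24 [0.5877 0.2602 0.0647]
  return _methods._mean(a, axis=axis, dtype=dtype,
  ret = ret.dtype.type(ret / rcount)
Traceback (most recent call last):
  File "cl.py", line 10, in ends
    def ends(v): return np.round(np.percentile(v,[2,50,98])*1000,1)
                                 ~~~~~~~~~~~~~^^^^^^^^^^^^^
IndexError: index -1 is out of bounds for axis 0 with size 0
```

Station centre is about (0.501, 0.247) with yaw about -0.3°. Heights agree with the text: rim 33.5 mm, orange top about 87 mm. Moving down to the orange grip.

```bash
python3 go.py 0.5007 0.174 0.07 -0.3
```

```text
t [-29.6  26.1 230.4] r [-0.01 -0.    0.54]
```

Request:
drive_tool([
  {"fingers":0,"tx":-29.5,"ty":26,"tz":50,"rx":0,"ry":0,"rz":0.5},
  {"fingers":0,"tx":-29.5,"ty":26,"tz":100,"rx":0,"ry":0,"rz":0.5},
  {"fingers":0,"tx":-29.5,"ty":26,"tz":150,"rx":0,"ry":0,"rz":0.5},
  {"fingers":0,"tx":-29.5,"ty":26,"tz":175,"rx":0,"ry":0,"rz":0.5},
  {"fingers":0,"tx":-29.5,"ty":26,"tz":195,"rx":0,"ry":0,"rz":0.5},
  {"fingers":0,"tx":-29.5,"ty":26,"tz":210,"rx":0,"ry":0,"rz":0.5},
  {"fingers":0,"tx":-29.5,"ty":26,"tz":222,"rx":0,"ry":0,"rz":0.5},
  {"fingers":0,"tx":-29.5,"ty":26,"tz":230,"rx":0,"ry":0,"rz":0.5},
  {"fingers":0,"tx":-29.5,"ty":26,"tz":230,"rx":0,"ry":0,"rz":0.5},
])

```text
time_s: 4.8
position: [0.5006, 0.1741, 0.0701]
orientation: [3.142, 0.001, -0.005]
contact_force: [0.4, 0.1, 0.2]
opening: 0.0853
```

Request:
drive_tool([
  {"fingers":0.5,"tx":0,"ty":0,"tz":0,"rx":0,"ry":0,"rz":0},
  {"fingers":1,"tx":0,"ty":0,"tz":0,"rx":0,"ry":0,"rz":0},
  {"fingers":1,"tx":0,"ty":0,"tz":0,"rx":0,"ry":0,"rz":0},
  {"fingers":1,"tx":0,"ty":0,"tz":0,"rx":0,"ry":0,"rz":0},
  {"fingers":1,"tx":0,"ty":0,"tz":0,"rx":0,"ry":0,"rz":0},
  {"fingers":1,"tx":0,"ty":0,"tz":0,"rx":0,"ry":0,"rz":0},
  {"fingers":1,"tx":0,"ty":0,"tz":0,"rx":0,"ry":0,"rz":0},
  {"fingers":1,"tx":0,"ty":0,"tz":0,"rx":0,"ry":0,"rz":0},
])

```text
time_s: 5.8
position: [0.501, 0.1741, 0.0704]
orientation: [-3.141, -0.0, -0.005]
contact_force: [0.7, 0.1, 5.0]
opening: 0.0133
```

Request:
drive_tool([
  {"fingers":1,"tx":0,"ty":0,"tz":-5,"rx":0,"ry":0,"rz":0},
  {"fingers":1,"tx":0,"ty":0,"tz":-10,"rx":0,"ry":0,"rz":0},
  {"fingers":1,"tx":0,"ty":0,"tz":-16,"rx":0,"ry":0,"rz":0},
  {"fingers":1,"tx":0,"ty":0,"tz":-22,"rx":0,"ry":0,"rz":0},
  {"fingers":1,"tx":0,"ty":0,"tz":-28,"rx":0,"ry":0,"rz":0},
  {"fingers":1,"tx":0,"ty":0,"tz":-35,"rx":0,"ry":0,"rz":0},
  {"fingers":1,"tx":0,"ty":0,"tz":-42,"rx":0,"ry":0,"rz":0},
  {"fingers":1,"tx":0,"ty":0,"tz":-49,"rx":0,"ry":0,"rz":0},
  {"fingers":1,"tx":0,"ty":0,"tz":-55,"rx":0,"ry":0,"rz":0},
  {"fingers":1,"tx":0,"ty":0,"tz":-59,"rx":0,"ry":0,"rz":0},
  {"fingers":1,"tx":0,"ty":0,"tz":-59,"rx":0,"ry":0,"rz":0},
])

```text
time_s: 7.18
position: [0.5012, 0.1741, 0.1297]
orientation: [-3.141, -0.001, -0.005]
contact_force: [0.0, 0.5, -2.2]
opening: 0.0128
```

```bash
python3 - <<'E'
from cl import *
s=status.sense();print(s['contact_force'],s['wrist_torque'],s['position'])
p1,_=get_image('scene');p2,_=get_image('side')
a=cv2.resize(p1[80:200,220:350],None,fx=3,fy=3);b=cv2.resize(p2[190:310,170:300],None,fx=3,fy=3)
save('lift.png',np.hstack([a,b]))
E
```

```text
[ 0.01143178  0.5158697  -2.23489631] [-0.19419997  0.01048699 -0.02831713] [0.5011896  0.1741492  0.12972736]
```

View pics/lift.png

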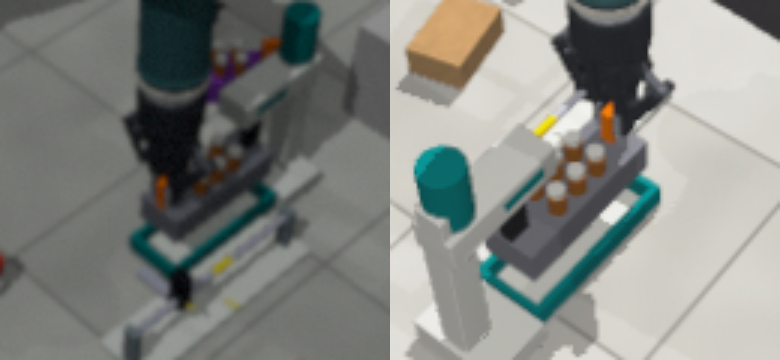

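The rack is lifted clear and hangs near level in both views. It must come out along -y, then rise and swing to the mat.

```bash
python3 go.py 0.460 -0.222 0.2 -90
```

```text
t [-39.1 396.3 -70.8] r [-1.000e-02  1.000e-02  8.974e+01]
```

Request:
drive_tool([
  {"fingers":1,"tx":0,"ty":12,"tz":0,"rx":0,"ry":0,"rz":0},
  {"fingers":1,"tx":0,"ty":28,"tz":0,"rx":0,"ry":0,"rz":0},
  {"fingers":1,"tx":0,"ty":46,"tz":0,"rx":0,"ry":0,"rz":0},
  {"fingers":1,"tx":0,"ty":64,"tz":0,"rx":0,"ry":0,"rz":0},
  {"fingers":1,"tx":0,"ty":82,"tz":-3,"rx":0,"ry":0,"rz":0},
  {"fingers":1,"tx":0,"ty":100,"tz":-12,"rx":0,"ry":0,"rz":0},
  {"fingers":1,"tx":0,"ty":120,"tz":-25,"rx":0,"ry":0,"rz":0},
  {"fingers":1,"tx":0,"ty":140,"tz":-40,"rx":0,"ry":0,"rz":0},
  {"fingers":1,"tx":0,"ty":160,"tz":-55,"rx":0,"ry":0,"rz":0},
  {"fingers":1,"tx":0,"ty":180,"tz":-66,"rx":0,"ry":0,"rz":0},
  {"fingers":1,"tx":-4,"ty":200,"tz":-70,"rx":0,"ry":0,"rz":0},
  {"fingers":1,"tx":-8,"ty":220,"tz":-70,"rx":0,"ry":0,"rz":6},
  {"fingers":1,"tx":-12,"ty":240,"tz":-70,"rx":0,"ry":0,"rz":14},
  {"fingers":1,"tx":-16,"ty":260,"tz":-70,"rx":0,"ry":0,"rz":22},
  {"fingers":1,"tx":-20,"ty":280,"tz":-70,"rx":0,"ry":0,"rz":30},
  {"fingers":1,"tx":-25,"ty":300,"tz":-70,"rx":0,"ry":0,"rz":38},
  {"fingers":1,"tx":-30,"ty":320,"tz":-70,"rx":0,"ry":0,"rz":46},
  {"fingers":1,"tx":-35,"ty":340,"tz":-70,"rx":0,"ry":0,"rz":54},
  {"fingers":1,"tx":-38,"ty":360,"tz":-70,"rx":0,"ry":0,"rz":62},
  {"fingers":1,"tx":-40,"ty":380,"tz":-70,"rx":0,"ry":0,"rz":70},
])

```text
time_s: 9.78
position: [0.4586, -0.207, 0.1999]
orientation: [-3.141, -0.0, -1.231]
contact_force: [1.0, -0.9, -2.5]
opening: 0.0132
```

```bash
python3 go.py 0.460 -0.222 0.1 -90; python3 - <<'E'
from cl import *
s=status.sense();print(s['contact_force'],s['wrist_torque'],s['opening'])
for c in ['scene','side']:
    p,d=get_image(c);ci=camera_info(c)
    m=spotter.outline_of('mat',c)[0]; W=cloud(p,d,ci)[m['mask']]; W=W[abs(W[:,2])<.012]
    print(c,rect(W),len(W))
E
```

```text
t [ 14.6   3.7 100. ] r [-2.000e-02 -1.000e-02  1.946e+01]
[ 1.04718984 -0.88347498 -2.5175992 ] [-0.08058789  0.14980964 -0.02416737] 0.013163643637814798
scene [array([ 532. , -218.4]), array([200.8, 202.5]), np.float64(84.7)] 2729Traceback (most recent call last):
  File "<stdin>", line 5, in <module>
IndexError: list index out of range
```

Request:
drive_tool([
  {"fingers":1,"tx":12,"ty":3,"tz":10,"rx":0,"ry":0,"rz":8},
  {"fingers":1,"tx":12,"ty":3,"tz":30,"rx":0,"ry":0,"rz":15},
  {"fingers":1,"tx":12,"ty":3,"tz":55,"rx":0,"ry":0,"rz":19.5},
  {"fingers":1,"tx":12,"ty":3,"tz":80,"rx":0,"ry":0,"rz":19.5},
  {"fingers":1,"tx":12,"ty":3,"tz":100,"rx":0,"ry":0,"rz":19.5},
  {"fingers":1,"tx":12,"ty":3,"tz":112,"rx":0,"ry":0,"rz":19.5},
  {"fingers":1,"tx":12,"ty":3,"tz":120,"rx":0,"ry":0,"rz":19.5},
  {"fingers":1,"tx":12,"ty":3,"tz":125,"rx":0,"ry":0,"rz":19.5},
  {"fingers":1,"tx":12,"ty":3,"tz":129,"rx":0,"ry":0,"rz":19.5},
  {"fingers":1,"tx":12,"ty":3,"tz":131,"rx":0,"ry":0,"rz":19.5},
  {"fingers":1,"tx":12,"ty":3,"tz":131,"rx":0,"ry":0,"rz":19.5},
])

```text
time_s: 11.35
position: [0.4601, -0.2184, 0.0687]
orientation: [-3.141, 0.0, -1.566]
contact_force: [-0.3, 0.4, -2.3]
opening: 0.0134
```

Request:
drive_tool([
  {"fingers":1,"tx":0,"ty":0,"tz":2,"rx":0,"ry":0,"rz":0},
  {"fingers":1,"tx":0,"ty":0,"tz":3.7,"rx":0,"ry":0,"rz":0},
  {"fingers":1,"tx":0,"ty":0,"tz":3.7,"rx":0,"ry":0,"rz":0},
])

```text
time_s: 11.72
position: [0.4602, -0.2185, 0.0654]
orientation: [-3.141, -0.0, -1.566]
contact_force: [-0.6, 0.2, 2.7]
opening: 0.0131
```

Request:
drive_tool([
  {"fingers":0.6,"tx":0,"ty":0,"tz":0,"rx":0,"ry":0,"rz":0},
  {"fingers":0.3,"tx":0,"ty":0,"tz":0,"rx":0,"ry":0,"rz":0},
  {"fingers":0,"tx":0,"ty":0,"tz":0,"rx":0,"ry":0,"rz":0},
  {"fingers":0,"tx":0,"ty":0,"tz":0,"rx":0,"ry":0,"rz":0},
  {"fingers":0,"tx":0,"ty":0,"tz":0,"rx":0,"ry":0,"rz":0},
  {"fingers":0,"tx":0,"ty":0,"tz":0,"rx":0,"ry":0,"rz":0},
])

```text
time_s: 12.48
position: [0.4602, -0.2185, 0.0654]
orientation: [-3.141, 0.0, -1.566]
contact_force: [0.1, 0.3, -0.5]
opening: 0.0852
```

Request:
drive_tool([
  {"fingers":0,"tx":0,"ty":0,"tz":-20,"rx":0,"ry":0,"rz":0},
  {"fingers":0,"tx":0,"ty":0,"tz":-60,"rx":0,"ry":0,"rz":0},
  {"fingers":0,"tx":0,"ty":0,"tz":-115,"rx":0,"ry":0,"rz":0},
  {"fingers":0,"tx":0,"ty":-10,"tz":-165,"rx":0,"ry":0,"rz":-10},
  {"fingers":0,"tx":0,"ty":-20,"tz":-190,"rx":0,"ry":0,"rz":-20},
  {"fingers":0,"tx":0,"ty":-30,"tz":-190,"rx":0,"ry":0,"rz":-30},
  {"fingers":0,"tx":0,"ty":-40,"tz":-190,"rx":0,"ry":0,"rz":-40},
  {"fingers":0,"tx":0,"ty":-50,"tz":-190,"rx":0,"ry":0,"rz":-50},
  {"fingers":0,"tx":0,"ty":-60,"tz":-190,"rx":0,"ry":0,"rz":-60},
  {"fingers":0,"tx":0,"ty":-70,"tz":-190,"rx":0,"ry":0,"rz":-70},
  {"fingers":0,"tx":0,"ty":-80,"tz":-190,"rx":0,"ry":0,"rz":-80},
  {"fingers":0,"tx":0,"ty":-90,"tz":-190,"rx":0,"ry":0,"rz":-90},
  {"fingers":0,"tx":0,"ty":-98,"tz":-190,"rx":0,"ry":0,"rz":-100},
  {"fingers":0,"tx":0,"ty":-106,"tz":-190,"rx":0,"ry":0,"rz":-110},
  {"fingers":0,"tx":0,"ty":-110,"tz":-190,"rx":0,"ry":0,"rz":-120},
  {"fingers":0,"tx":0,"ty":-110,"tz":-190,"rx":0,"ry":0,"rz":-130},
  {"fingers":0,"tx":0,"ty":-110,"tz":-190,"rx":0,"ry":0,"rz":-140},
  {"fingers":0,"tx":0,"ty":-110,"tz":-190,"rx":0,"ry":0,"rz":-150},
  {"fingers":0,"tx":0,"ty":-110,"tz":-190,"rx":0,"ry":0,"rz":-160},
  {"fingers":0,"tx":0,"ty":-110,"tz":-190,"rx":0,"ry":0,"rz":-170},
])

```text
time_s: 14.98
position: [0.5699, -0.2179, 0.2552]
orientation: [3.141, -0.0, 1.407]
contact_force: [0.3, 0.1, 0.0]
opening: 0.085
```

```bash
python3 w.py w2 orange_grip=.068 black_grip=.068 rack=.003; python3 - <<'E'
from cl import *
L=np.load('last_w2.npz');ci=camera_info('wrist');ci['extrinsics']=L['E']
W=cloud(L['p'],L['d'],ci);z=W[...,2];x=W[...,0];y=W[...,1]
near=(abs(x-.53)<.13)&(abs(y+.218)<.07)
k=near&(z>.037)&(z<.049); print('rack top',rect(W[k]),np.median(z[k]))
A=np.c_[W[k][:,:2],np.ones(k.sum())];print('plane slopes',np.linalg.lstsq(A,z[k],rcond=None)[0])
for lo,hi in[(.43,.49),(.57,.64)]:
    g=near&(z>.078)&(z<.09)&(x>lo)&(x<hi);print('grip top',g.sum(),rect(W[g]) if g.sum() else 0,np.round(np.median(W[g],0),4))
E
python3 go.py 0.604 -0.218 0.12 90
```

```text
orange_grip [233.1  60.3] 0.77 at z .068 [ 0.4637 -0.2176  0.068 ] depth pt z 0.0828
black_grip [252.5 204.3] 0.55 at z .068 [ 0.6019 -0.2225  0.068 ] depth pt z 0.0833
black_grip [232.4  54. ] 0.46 at z .068 [ 0.4583 -0.2173  0.068 ] depth pt z 0.0826
rack [247.8 130.4] 0.97 at z .003 [ 0.5332 -0.2167  0.003 ] depth pt z 0.0426
[ 0.56995883 -0.2178785   0.25534028] 15.175
rack top [array([ 532.9, -217.6]), array([170.4,  62.4]), np.float64(0.2)] 0.043533678866708114
plane slopes [ 0.0012094  -0.00013239  0.04287954]
grip top 493 [array([ 461., -218.]), array([24.7, 14.1]), np.float64(0.5)] [ 0.4612 -0.2178  0.0834]
grip top 354 [array([ 604.7, -217.3]), array([14. , 24.1]), np.float64(90.0)] [ 0.6038 -0.2172  0.0835]
t [  5.7  33.5 135.4] r [ 0.02 -0.01 -9.92]
```

View pics/w2.png

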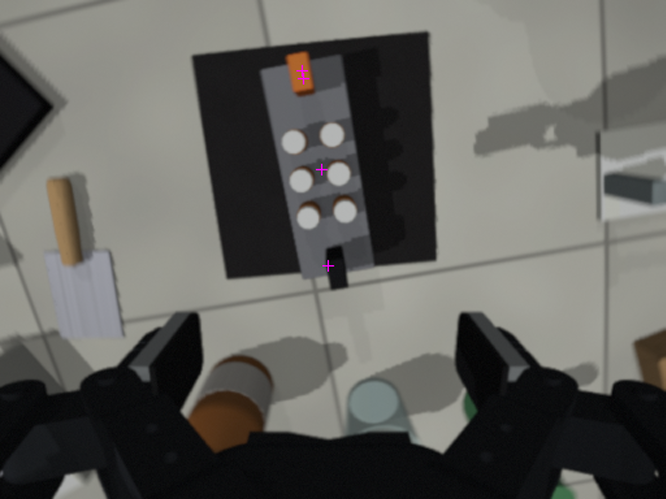

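The rack stands upright near the mat's centre, with its black grip at pixel (260,207). The bottle at pixel (180,300) and the beaker at (287,310) are near the gripper, so I check clearance before going down.

```bash
python3 - <<'E'
from cl import *
S=camera_info('scene');D=camera_info('side')
ob={}
for c,ci in(('scene',S),('side',D)):
    p,d=get_image(c);W=cloud(p,d,ci)
    for n in['reagent_bottle','beaker','flask']:
        for r in spotter.outline_of(n,c)[:2]:
            w=W[r['mask']];w=w[np.isfinite(w[:,0])];print(c,n,round(r['confidence'],2),np.round(np.percentile(w,[5,50,95],axis=0),3).tolist())
L=np.load('last_w2.npz');ci=camera_info('wrist');ci['extrinsics']=L['E'];W=cloud(L['p'],L['d'],ci)
k=(W[...,2]>.02)&(W[...,2]<.2)&(W[...,0]>.62)&(W[...,0]<.8)&(abs(W[...,1]+.22)<.11)
print('min x of things in wrist view',np.round(np.nanpercentile(W[k],[0.5,50,99],axis=0),3).tolist())
for y0 in np.arange(-.3,-.12,.02):
    m=k&(abs(W[...,1]-y0)<.01); print(round(y0,2),np.round(W[m][:,0].min(),3) if m.sum() else None, np.round(W[m][:,2].max(),3) if m.sum() else None)
E
```

```text
scene reagent_bottle 0.93 [[0.72, -0.368, 0.014], [0.749, -0.344, 0.091], [0.767, -0.313, 0.134]]
scene beaker 0.82 [[0.748, -0.238, 0.001], [0.77, -0.202, 0.045], [0.809, -0.178, 0.083]]
scene beaker 0.53 [[0.465, -0.25, 0.009], [0.551, -0.225, 0.042], [0.622, -0.191, 0.077]]
scene flask 0.93 [[0.786, -0.112, 0.009], [0.813, -0.093, 0.044], [0.833, -0.071, 0.129]]
scene flask 0.51 [[0.474, 0.054, 0.003], [0.532, 0.269, 0.025], [0.617, 0.391, 0.231]]
side reagent_bottle 0.73 [[0.7, -0.43, -0.001], [0.721, -0.319, 0.065], [0.804, -0.303, 0.132]]
side beaker 0.74 [[0.745, -0.244, 0.0], [0.774, -0.201, 0.054], [0.843, -0.174, 0.085]]
side beaker 0.17 [[0.451, -0.24, 0.007], [0.528, -0.2, 0.044], [0.614, -0.185, 0.077]]
side flask 0.76 [[0.77, -0.09, 0.009], [0.79, -0.068, 0.048], [0.812, -0.048, 0.129]]
side flask 0.23 [[0.433, -0.31, -0.001], [0.501, -0.165, 0.003], [0.618, -0.119, 0.008]]
min x of things in wrist view [[0.697, -0.33, 0.021], [0.723, -0.304, 0.066], [0.762, -0.176, 0.111]]
-0.3 0.707 0.095
-0.28 None None
-0.26 None None
-0.24 0.751 0.077
-0.22 0.74 0.086
-0.2 0.739 0.087
-0.18 0.743 0.087
-0.16 None None
-0.14 None None
```

```bash
python3 go.py 0.6045 -0.2173 0.0655 90.2
```

```text
t [  6.4  33.7 190. ] r [ 0.04 -0.   -9.94]
```

Request:
drive_tool([
  {"fingers":0,"tx":6.4,"ty":33.7,"tz":30,"rx":0,"ry":0,"rz":-9.9},
  {"fingers":0,"tx":6.4,"ty":33.7,"tz":80,"rx":0,"ry":0,"rz":-9.9},
  {"fingers":0,"tx":6.4,"ty":33.7,"tz":125,"rx":0,"ry":0,"rz":-9.9},
  {"fingers":0,"tx":6.4,"ty":33.7,"tz":155,"rx":0,"ry":0,"rz":-9.9},
  {"fingers":0,"tx":6.4,"ty":33.7,"tz":175,"rx":0,"ry":0,"rz":-9.9},
  {"fingers":0,"tx":6.4,"ty":33.7,"tz":185,"rx":0,"ry":0,"rz":-9.9},
  {"fingers":0,"tx":6.4,"ty":33.7,"tz":190,"rx":0,"ry":0,"rz":-9.9},
  {"fingers":0,"tx":6.4,"ty":33.7,"tz":190,"rx":0,"ry":0,"rz":-9.9},
  {"fingers":0.5,"tx":6.4,"ty":33.7,"tz":190,"rx":0,"ry":0,"rz":-9.9},
  {"fingers":1,"tx":6.4,"ty":33.7,"tz":190,"rx":0,"ry":0,"rz":-9.9},
  {"fingers":1,"tx":6.4,"ty":33.7,"tz":190,"rx":0,"ry":0,"rz":-9.9},
  {"fingers":1,"tx":6.4,"ty":33.7,"tz":190,"rx":0,"ry":0,"rz":-9.9},
  {"fingers":1,"tx":6.4,"ty":33.7,"tz":190,"rx":0,"ry":0,"rz":-9.9},
  {"fingers":1,"tx":6.4,"ty":33.7,"tz":190,"rx":0,"ry":0,"rz":-9.9},
  {"fingers":1,"tx":6.4,"ty":33.7,"tz":190,"rx":0,"ry":0,"rz":-9.9},
  {"fingers":1,"tx":6.4,"ty":33.7,"tz":190,"rx":0,"ry":0,"rz":-9.9},
])

```text
time_s: 17.58
position: [0.6046, -0.2175, 0.0657]
orientation: [3.141, 0.0, 1.574]
contact_force: [-1.5, -1.1, 3.6]
opening: 0.0131
```

```bash
python3 go.py 0.501 -0.1 0.2 0
```

```text
t [ 117.7 -103.1 -134.4] r [ 5.000e-02 -3.000e-02  9.016e+01]
```

Request:
drive_tool([
  {"fingers":1,"tx":0,"ty":0,"tz":-8,"rx":0,"ry":0,"rz":0},
  {"fingers":1,"tx":0,"ty":0,"tz":-20,"rx":0,"ry":0,"rz":0},
  {"fingers":1,"tx":0,"ty":0,"tz":-40,"rx":0,"ry":0,"rz":0},
  {"fingers":1,"tx":0,"ty":0,"tz":-65,"rx":0,"ry":0,"rz":0},
  {"fingers":1,"tx":0,"ty":0,"tz":-90,"rx":0,"ry":0,"rz":0},
  {"fingers":1,"tx":8,"ty":-6,"tz":-110,"rx":0,"ry":0,"rz":6},
  {"fingers":1,"tx":18,"ty":-14,"tz":-125,"rx":0,"ry":0,"rz":13},
  {"fingers":1,"tx":29,"ty":-24,"tz":-133,"rx":0,"ry":0,"rz":21},
  {"fingers":1,"tx":41,"ty":-35,"tz":-134,"rx":0,"ry":0,"rz":29},
  {"fingers":1,"tx":53,"ty":-46,"tz":-134,"rx":0,"ry":0,"rz":37},
  {"fingers":1,"tx":65,"ty":-57,"tz":-134,"rx":0,"ry":0,"rz":45},
  {"fingers":1,"tx":77,"ty":-68,"tz":-134,"rx":0,"ry":0,"rz":53},
  {"fingers":1,"tx":88,"ty":-78,"tz":-134,"rx":0,"ry":0,"rz":61},
  {"fingers":1,"tx":98,"ty":-87,"tz":-134,"rx":0,"ry":0,"rz":69},
  {"fingers":1,"tx":106,"ty":-94,"tz":-134,"rx":0,"ry":0,"rz":77},
  {"fingers":1,"tx":113,"ty":-100,"tz":-134,"rx":0,"ry":0,"rz":84},
  {"fingers":1,"tx":117,"ty":-103,"tz":-134,"rx":0,"ry":0,"rz":89},
  {"fingers":1,"tx":117.7,"ty":-103,"tz":-134,"rx":0,"ry":0,"rz":90.4},
  {"fingers":1,"tx":117.7,"ty":-103,"tz":-134,"rx":0,"ry":0,"rz":90.4},
])

```text
time_s: 19.95
position: [0.5014, -0.1001, 0.1999]
orientation: [3.141, -0.001, -0.003]
contact_force: [0.7, -0.3, -2.4]
opening: 0.0131
```

```bash
python3 - <<'E'
from cl import *
s=status.sense();print(s['contact_force'],s['wrist_torque'],s['opening'],s['position'],s['time_s'])
tc,R=Rtool();ci=camera_info('wrist');p,d=get_image('wrist');W=cloud(p,d,ci);save('w3.png',p,1.3)
B=tc[2]-.0657+.003; print('expected underside',B)
x,y,z=W[...,0],W[...,1],W[...,2]
n=(abs(x-tc[0])<.05)&(y>tc[1]-.03)&(y<tc[1]+.2)
k=n&(abs(z-(B+.04))<.008);print('top',k.sum(),rect(W[k]),np.median(z[k]))
A=np.c_[W[k][:,:2]-tc[:2],np.ones(k.sum())];print('slopes',np.linalg.lstsq(A,z[k]-B,rcond=None)[0])
for yy in np.arange(.0,.16,.02):
    m=k&(abs(y-tc[1]-yy)<.004); 
    if m.sum()>5: print(round(yy,2),ends(x[m]-tc[0]),ends(z[m]-B))
for lo,hi in[(-.02,.02),(.12,.17)]:
    g=n&(abs(z-B-.08)<.008)&(y-tc[1]>lo)&(y-tc[1]<hi)
    if g.sum(): print('grip',g.sum(),rect(W[g]-tc),np.median(z[g])-B)
E
```

```text
[ 0.67512422 -0.25703186 -2.44215563] [-0.13727696  0.04077566 -0.01780003] 0.013065680702904887 [ 0.50135336 -0.10012667  0.19992079] 19.95
expected underside 0.1372207861493538
top 20908 [array([500.7, -51.9]), array([122.7,  62.5]), np.float64(89.9)] 0.17770753399308203
slopes [ 0.000388   -0.00225623  0.04068378]
0.0 [-31.2  15.   29.6] [39.4 40.6 41.8]
0.02 [-30.3  -0.9  28.6] [39.3 40.6 41.8]
0.04 [-31.2  -0.9  29.7] [39.3 40.5 41.9]
0.06 [-30.3  -0.8  29. ] [39.1 40.5 41.9]
0.08 [-30.5  -0.7  29.6] [39.  40.4 41.8]
0.1 [-31.   -0.7  29.7] [38.8 40.4 42.2]
grip 3736 [array([-0.7,  0.1]), array([40.4, 25.3]), np.float64(0.2)] 0.08057952137234284
```

View pics/w3.png

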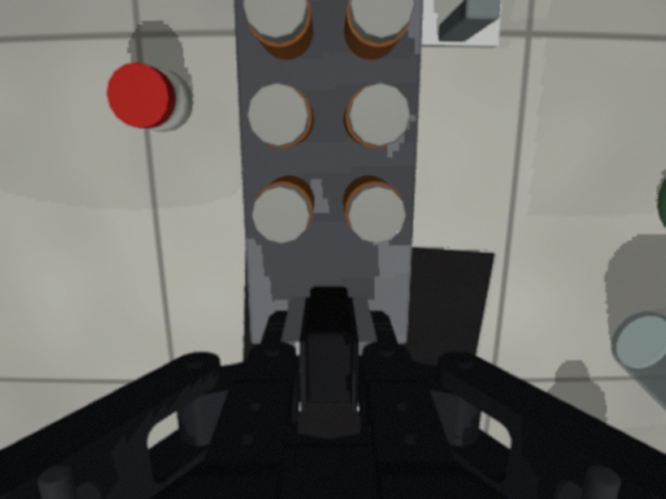

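The rack is held level to about 0.1°, with its centre line 0.7 mm to the -x side of the TCP. Next I bring it in at 60 mm under the head.

```bash
python3 go.py 0.5017 0.1754 0.13 -0.3
```

```text
t [  -0.6 -275.6   69.7] r [ 0.03 -0.08  0.14]
```

Request:
drive_tool([
  {"fingers":1,"tx":0,"ty":-8,"tz":5,"rx":0,"ry":0,"rz":0.1},
  {"fingers":1,"tx":0,"ty":-24,"tz":18,"rx":0,"ry":0,"rz":0.1},
  {"fingers":1,"tx":0,"ty":-42,"tz":34,"rx":0,"ry":0,"rz":0.1},
  {"fingers":1,"tx":-0.2,"ty":-62,"tz":50,"rx":0,"ry":0,"rz":0.1},
  {"fingers":1,"tx":-0.2,"ty":-82,"tz":62,"rx":0,"ry":0,"rz":0.1},
  {"fingers":1,"tx":-0.3,"ty":-102,"tz":69,"rx":0,"ry":0,"rz":0.1},
  {"fingers":1,"tx":-0.3,"ty":-122,"tz":70,"rx":0,"ry":0,"rz":0.1},
  {"fingers":1,"tx":-0.4,"ty":-142,"tz":70,"rx":0,"ry":0,"rz":0.1},
  {"fingers":1,"tx":-0.4,"ty":-162,"tz":70,"rx":0,"ry":0,"rz":0.1},
  {"fingers":1,"tx":-0.5,"ty":-182,"tz":70,"rx":0,"ry":0,"rz":0.1},
  {"fingers":1,"tx":-0.5,"ty":-202,"tz":70,"rx":0,"ry":0,"rz":0.1},
  {"fingers":1,"tx":-0.5,"ty":-222,"tz":70,"rx":0,"ry":0,"rz":0.1},
  {"fingers":1,"tx":-0.6,"ty":-240,"tz":70,"rx":0,"ry":0,"rz":0.1},
  {"fingers":1,"tx":-0.6,"ty":-256,"tz":70,"rx":0,"ry":0,"rz":0.1},
  {"fingers":1,"tx":-0.6,"ty":-268,"tz":70,"rx":0,"ry":0,"rz":0.1},
  {"fingers":1,"tx":-0.6,"ty":-275.6,"tz":70,"rx":0,"ry":0,"rz":0.1},
  {"fingers":1,"tx":-0.6,"ty":-275.6,"tz":70,"rx":0,"ry":0,"rz":0.1},
  {"fingers":1,"tx":-0.6,"ty":-275.6,"tz":70,"rx":0,"ry":0,"rz":0.1},
])

```text
time_s: 22.25
position: [0.5017, 0.175, 0.1297]
orientation: [3.141, -0.001, -0.005]
contact_force: [0.1, -0.2, -2.0]
opening: 0.0125
```

```bash
python3 go.py 0.5017 0.1754 0.0704 -0.3;python3 - <<'E'
from cl import *
s=status.sense();print(s['contact_force'],s['wrist_torque'],s['opening'],s['time_s'])
tc,R=Rtool();ci=camera_info('wrist');p,d=get_image('wrist');W=cloud(p,d,ci);save('w4.png',p,1.3)
x,y,z=W[...,0],W[...,1],W[...,2];r,g,b=[p[...,i].astype(int) for i in range(3)]
B=tc[2]-.0627
k=(abs(z-(B+.04))<.006)&(abs(x-tc[0])<.05)
t=(g>r+25)&(b>r+25)&(z>.028)&(z<.038)
for yy in np.arange(.17,.30,.02):
    m=k&(abs(y-yy)<.004);q=t&(abs(y-yy)<.004)
    print(round(yy,2),'rack',ends(x[m]) if m.sum()>5 else 0,'rim',ends(x[q&(x<.49)]) if (q&(x<.49)).sum()>3 else 0,ends(x[q&(x>.515)])if (q&(x>.515)).sum()>3 else 0)
E
```

```text
t [-0.  -0.5 59.3] r [ 0.04 -0.07  0.03]
[ 0.09907478 -0.16627303 -2.00014541] [-0.13820834 -0.00855356  0.00952037] 0.012545884667987043 22.25
0.17 rack [470.3 524.1 531.5] rim 0 0
0.19 rack [471.5 500.7 530.3] rim 0 0
0.21 rack [470.6 500.8 531.3] rim 0 0
0.23 rack [471.5 500.9 530.6] rim 0 0
0.25 rack [471.  501.  531.7] rim 0 0
0.27 rack [471.2 500.7 531.1] rim 0 0
0.29 rack 0 rim 0 0
```

Rack centre x measures 501.0 mm, against 501.0 mm for the pocket. Descending in stages while watching the force.

Request:
drive_tool([
  {"fingers":1,"tx":0,"ty":-0.5,"tz":6,"rx":0,"ry":0,"rz":0},
  {"fingers":1,"tx":0,"ty":-0.5,"tz":14,"rx":0,"ry":0,"rz":0},
  {"fingers":1,"tx":0,"ty":-0.5,"tz":22,"rx":0,"ry":0,"rz":0},
  {"fingers":1,"tx":0,"ty":-0.5,"tz":28,"rx":0,"ry":0,"rz":0},
  {"fingers":1,"tx":0,"ty":-0.5,"tz":32,"rx":0,"ry":0,"rz":0},
  {"fingers":1,"tx":0,"ty":-0.5,"tz":35,"rx":0,"ry":0,"rz":0},
  {"fingers":1,"tx":0,"ty":-0.5,"tz":37,"rx":0,"ry":0,"rz":0},
  {"fingers":1,"tx":0,"ty":-0.5,"tz":38,"rx":0,"ry":0,"rz":0},
  {"fingers":1,"tx":0,"ty":-0.5,"tz":38,"rx":0,"ry":0,"rz":0},
])

```text
time_s: 23.42
position: [0.5019, 0.1756, 0.0917]
orientation: [3.141, -0.002, -0.005]
contact_force: [0.3, 1.8, -2.7]
opening: 0.0132
```

```bash
python3 -c "
from h import *
s=status.sense();print(s['contact_force'],s['wrist_torque'],s['opening'],s['position'])"
```

```text
[ 0.26991522  1.82353997 -2.71398206] [ 0.25851821 -0.11798471 -0.00874727] 0.013179745891526434 [0.50189046 0.17555304 0.09168019]
```

Request:
drive_tool([
  {"fingers":1,"tx":0,"ty":-0.5,"tz":1,"rx":0,"ry":0,"rz":0},
  {"fingers":1,"tx":0,"ty":-0.5,"tz":3,"rx":0,"ry":0,"rz":0},
  {"fingers":1,"tx":0,"ty":-0.5,"tz":5,"rx":0,"ry":0,"rz":0},
  {"fingers":1,"tx":0,"ty":-0.5,"tz":7,"rx":0,"ry":0,"rz":0},
  {"fingers":1,"tx":0,"ty":-0.5,"tz":7,"rx":0,"ry":0,"rz":0},
])

```text
time_s: 24.05
position: [0.5017, 0.176, 0.0844]
orientation: [3.141, -0.001, -0.005]
contact_force: [0.4, -0.5, -2.1]
opening: 0.0132
```

```bash
python3 -c "
from h import *
s=status.sense();print(s['contact_force'],s['wrist_torque'],s['opening'],s['position'])"
```

```text
[ 0.43495314 -0.51515037 -2.13252288] [-0.19595366  0.01709448 -0.0078733 ] 0.013216571222211293 [0.50170485 0.17596253 0.08442606]
```

Free again and well inside the rim, so I continue to the floor.

Request:
drive_tool([
  {"fingers":1,"tx":0,"ty":0,"tz":2,"rx":0,"ry":0,"rz":0},
  {"fingers":1,"tx":0,"ty":0,"tz":5,"rx":0,"ry":0,"rz":0},
  {"fingers":1,"tx":0,"ty":0,"tz":8,"rx":0,"ry":0,"rz":0},
  {"fingers":1,"tx":0,"ty":0,"tz":11,"rx":0,"ry":0,"rz":0},
  {"fingers":1,"tx":0,"ty":0,"tz":13,"rx":0,"ry":0,"rz":0},
  {"fingers":1,"tx":0,"ty":0,"tz":14,"rx":0,"ry":0,"rz":0},
  {"fingers":1,"tx":0,"ty":0,"tz":14,"rx":0,"ry":0,"rz":0},
])

```text
time_s: 24.92
position: [0.5016, 0.1759, 0.0707]
orientation: [3.141, -0.001, -0.005]
contact_force: [-1.2, -0.7, 1.6]
opening: 0.0132
```

```bash
python3 -c "
from h import *
s=status.sense();print(s['contact_force'],s['wrist_torque'],s['opening'],s['position'])"
```

```text
[-1.22135801 -0.69593352  1.60101266] [-0.16384917  0.1808972   0.00633701] 0.013231162723112262 [0.50164041 0.17592167 0.07068258]
```

Request:
drive_tool([
  {"fingers":0.6,"tx":0,"ty":0,"tz":0,"rx":0,"ry":0,"rz":0},
  {"fingers":0.3,"tx":0,"ty":0,"tz":0,"rx":0,"ry":0,"rz":0},
  {"fingers":0,"tx":0,"ty":0,"tz":0,"rx":0,"ry":0,"rz":0},
  {"fingers":0,"tx":0,"ty":0,"tz":0,"rx":0,"ry":0,"rz":0},
  {"fingers":0,"tx":0,"ty":0,"tz":0,"rx":0,"ry":0,"rz":0},
  {"fingers":0,"tx":0,"ty":0,"tz":0,"rx":0,"ry":0,"rz":0},
])

```text
time_s: 25.68
position: [0.5016, 0.1759, 0.0707]
orientation: [3.141, -0.001, -0.005]
contact_force: [0.2, -0.2, 0.1]
opening: 0.0853
```

Request:
drive_tool([
  {"fingers":0,"tx":0,"ty":0,"tz":-15,"rx":0,"ry":0,"rz":0},
  {"fingers":0,"tx":0,"ty":0,"tz":-50,"rx":0,"ry":0,"rz":0},
  {"fingers":0,"tx":0,"ty":0,"tz":-100,"rx":0,"ry":0,"rz":0},
  {"fingers":0,"tx":0,"ty":0,"tz":-155,"rx":0,"ry":0,"rz":0},
  {"fingers":0,"tx":0,"ty":0,"tz":-205,"rx":0,"ry":0,"rz":0},
  {"fingers":0,"tx":10,"ty":5,"tz":-229,"rx":0,"ry":0,"rz":-10},
  {"fingers":0,"tx":20,"ty":10,"tz":-229,"rx":0,"ry":0,"rz":-20},
  {"fingers":0,"tx":30,"ty":15,"tz":-229,"rx":0,"ry":0,"rz":-30},
  {"fingers":0,"tx":40,"ty":20,"tz":-229,"rx":0,"ry":0,"rz":-40},
  {"fingers":0,"tx":50,"ty":25,"tz":-229,"rx":0,"ry":0,"rz":-50},
  {"fingers":0,"tx":58,"ty":25,"tz":-229,"rx":0,"ry":0,"rz":-60},
  {"fingers":0,"tx":58,"ty":25,"tz":-229,"rx":0,"ry":0,"rz":-70},
  {"fingers":0,"tx":58,"ty":25,"tz":-229,"rx":0,"ry":0,"rz":-80},
  {"fingers":0,"tx":58,"ty":25,"tz":-229,"rx":0,"ry":0,"rz":-90},
  {"fingers":0,"tx":58,"ty":25,"tz":-229,"rx":0,"ry":0,"rz":-90},
  {"fingers":0,"tx":58,"ty":25,"tz":-229,"rx":0,"ry":0,"rz":-90},
])

```text
time_s: 27.68
position: [0.5592, 0.1507, 0.3003]
orientation: [3.14, 0.0, 1.562]
contact_force: [-0.2, 0.7, -0.3]
opening: 0.0852
```

```bash
python3 w.py w5 black_grip=.073 collar_tab=.094 lock_mark=.06; cat > m.py <<'E'
import sys
from cl import *
L=np.load('last_%s.npz'%sys.argv[1]);ci=camera_info('wrist');ci['extrinsics']=L['E']
p=L['p'].astype(int);W=cloud(p,L['d'],ci);r,g,b=p[...,0],p[...,1],p[...,2];x,y,z=W[...,0],W[...,1],W[...,2]
k=(z>.041)&(z<.054)&(abs(x-.5)<.029)&(y>.16)&(y<.27);A=np.c_[W[k][:,:2]-[.5,.22],np.ones(k.sum())]
print('rack top plane',np.linalg.lstsq(A,z[k],rcond=None)[0],k.sum())
t=(g>r+25)&(b>r+25)&(z>.028)&(z<.038)&(x>.45)&(x<.55);print('rim z',np.median(z[t]))
q=(z>.079)&(z<.095)&(abs(x-.5)<.02)&(abs(y-.175)<.02);print('black grip top',q.sum(),rect(W[q]),np.median(z[q]))
tb=(z>.1)&(z<.112)&(abs(x-.59)<.03)&(y<.22);print('tab top',tb.sum(),rect(W[tb]),np.median(z[tb]))
ym=(r>1.3*b)&(g>1.2*b)&(r>90)&(z>.056)&(z<.069)&(abs(x-.588)<.012)&(y>.12)&(y<.22);print('mark',ym.sum(),ends(y[ym]) if ym.sum() else 0,ends(x[ym]) if ym.sum() else 0)
tg=(z>.051)&(z<.063)&(x>.53)&(x<.565)&(y>.05)&(y<.25);print('tongue',tg.sum(),ends(y[tg]) if tg.sum() else 0)
for lo,hi in[(.035,.043),(.295,.305)]:
    m=(z>.066)&(z<.075)&(abs(x-.588)<.03)&(y>lo-.02)&(y<hi+.02);print('post',m.sum(),ends(y[m]) if m.sum() else 0)
E
python3 m.py w5
```

```text
black_grip [271.4 106.6] 0.87 at z .073 [0.4965 0.1718 0.073 ] depth pt z 0.0899
black_grip [409.3 108.9] 0.65 at z .073 [0.4992 0.3196 0.073 ] depth pt z 0.0899
collar_tab [216.3 197.7] 0.83 at z .094 [0.5903 0.1124 0.094 ] depth pt z 0.1068
lock_mark [282.9 186.3] 0.68 at z .06 [0.587  0.1865 0.06  ] depth pt z 0.0646
[0.55920579 0.15075653 0.29985894] 27.875
rack top plane [0.00371542 0.00206759 0.04853633] 3471
rim z 0.03348843101483667
black grip top 330 [array([501.3, 175.2]), array([23.5, 13. ]), np.float64(89.6)] 0.08845455231638377
tab top 363 [array([587.5, 112.9]), array([15.7, 24. ]), np.float64(87.8)] 0.10638376449780357
mark 266 [167.8 182.7 197.6] [582.9 586.8 593. ]
tongue 435 [104.9 112.8 120.5]
post 212 [31.3 37.9 56.2]
post 209 [278.4 300.2 306.8]
```

View pics/w5.png

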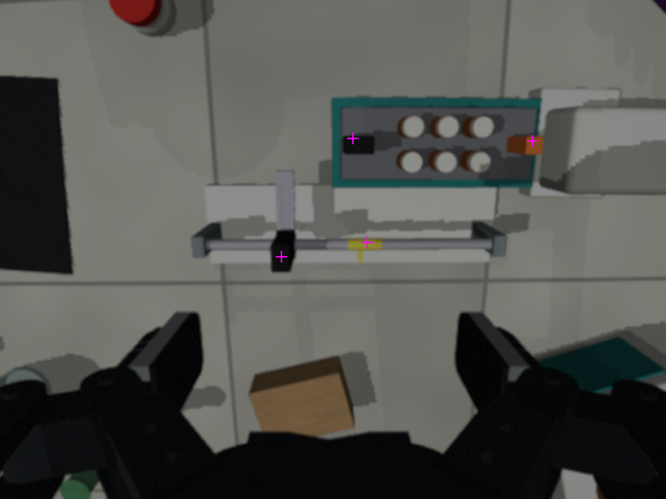

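The rack is home: its top is at 48.5 mm with slopes below 0.4%, and its orange grip is under the head at pixel (409,110). The tab is at y = 0.1129 and the mark at y = 0.1825, so the collar has 69.7 mm to go.

```bash
python3 go.py 0.5875 0.1129 0.089 89.7
```

```text
t [-37.6  28.3 210.9] r [ 0.06  0.03 -0.06]
```

Request:
drive_tool([
  {"fingers":0,"tx":-37.6,"ty":28.3,"tz":30,"rx":0,"ry":0,"rz":0},
  {"fingers":0,"tx":-37.6,"ty":28.3,"tz":80,"rx":0,"ry":0,"rz":0},
  {"fingers":0,"tx":-37.6,"ty":28.3,"tz":130,"rx":0,"ry":0,"rz":0},
  {"fingers":0,"tx":-37.6,"ty":28.3,"tz":165,"rx":0,"ry":0,"rz":0},
  {"fingers":0,"tx":-37.6,"ty":28.3,"tz":190,"rx":0,"ry":0,"rz":0},
  {"fingers":0,"tx":-37.6,"ty":28.3,"tz":204,"rx":0,"ry":0,"rz":0},
  {"fingers":0,"tx":-37.6,"ty":28.3,"tz":210.9,"rx":0,"ry":0,"rz":0},
  {"fingers":0,"tx":-37.6,"ty":28.3,"tz":210.9,"rx":0,"ry":0,"rz":0},
  {"fingers":0.4,"tx":-37.6,"ty":28.3,"tz":210.9,"rx":0,"ry":0,"rz":0},
  {"fingers":0.7,"tx":-37.6,"ty":28.3,"tz":210.9,"rx":0,"ry":0,"rz":0},
  {"fingers":1,"tx":-37.6,"ty":28.3,"tz":210.9,"rx":0,"ry":0,"rz":0},
  {"fingers":1,"tx":-37.6,"ty":28.3,"tz":210.9,"rx":0,"ry":0,"rz":0},
  {"fingers":1,"tx":-37.6,"ty":28.3,"tz":210.9,"rx":0,"ry":0,"rz":0},
  {"fingers":1,"tx":-37.6,"ty":28.3,"tz":210.9,"rx":0,"ry":0,"rz":0},
  {"fingers":1,"tx":-37.6,"ty":28.3,"tz":210.9,"rx":0,"ry":0,"rz":0},
])

```text
time_s: 29.75
position: [0.5877, 0.1128, 0.0894]
orientation: [3.14, 0.001, 1.565]
contact_force: [-0.6, -0.3, 4.9]
opening: 0.0154
```

```bash
python3 go.py 0.5878 0.1826 0.089 89.7; python3 -c "
from h import *
s=status.sense();print(s['contact_force'],s['wrist_torque'])"
```

```text
t [69.8 -0.3  0.4] r [ 0.09  0.03 -0.06]
[-0.60132644 -0.30929471  4.9288974 ] [-0.06345458  0.24831096  0.1015953 ]
```

Request:
drive_tool([
  {"fingers":1,"tx":4,"ty":0,"tz":0,"rx":0,"ry":0,"rz":0},
  {"fingers":1,"tx":11,"ty":0,"tz":0,"rx":0,"ry":0,"rz":0},
  {"fingers":1,"tx":19,"ty":0,"tz":0,"rx":0,"ry":0,"rz":0},
  {"fingers":1,"tx":27,"ty":0,"tz":0,"rx":0,"ry":0,"rz":0},
  {"fingers":1,"tx":35,"ty":0,"tz":0,"rx":0,"ry":0,"rz":0},
  {"fingers":1,"tx":43,"ty":0,"tz":0,"rx":0,"ry":0,"rz":0},
  {"fingers":1,"tx":51,"ty":0,"tz":0,"rx":0,"ry":0,"rz":0},
  {"fingers":1,"tx":58,"ty":0,"tz":0,"rx":0,"ry":0,"rz":0},
  {"fingers":1,"tx":64,"ty":0,"tz":0,"rx":0,"ry":0,"rz":0},
  {"fingers":1,"tx":68,"ty":0,"tz":0,"rx":0,"ry":0,"rz":0},
  {"fingers":1,"tx":69.8,"ty":0,"tz":0,"rx":0,"ry":0,"rz":0},
  {"fingers":1,"tx":69.8,"ty":0,"tz":0,"rx":0,"ry":0,"rz":0},
  {"fingers":1,"tx":69.8,"ty":0,"tz":0,"rx":0,"ry":0,"rz":0},
])

```text
time_s: 31.38
position: [0.588, 0.1833, 0.0894]
orientation: [3.14, -0.0, 1.565]
contact_force: [-2.0, 0.7, 4.5]
opening: 0.015
```

Request:
drive_tool([
  {"fingers":1,"tx":-0.7,"ty":0,"tz":0,"rx":0,"ry":0,"rz":0},
  {"fingers":1,"tx":-0.7,"ty":0,"tz":0,"rx":0,"ry":0,"rz":0},
  {"fingers":0.6,"tx":-0.7,"ty":0,"tz":0,"rx":0,"ry":0,"rz":0},
  {"fingers":0.3,"tx":-0.7,"ty":0,"tz":0,"rx":0,"ry":0,"rz":0},
  {"fingers":0,"tx":-0.7,"ty":0,"tz":0,"rx":0,"ry":0,"rz":0},
  {"fingers":0,"tx":-0.7,"ty":0,"tz":0,"rx":0,"ry":0,"rz":0},
  {"fingers":0,"tx":-0.7,"ty":0,"tz":0,"rx":0,"ry":0,"rz":0},
  {"fingers":0,"tx":-0.7,"ty":0,"tz":0,"rx":0,"ry":0,"rz":0},
  {"fingers":0,"tx":0,"ty":0,"tz":-15,"rx":0,"ry":0,"rz":0},
  {"fingers":0,"tx":0,"ty":0,"tz":-50,"rx":0,"ry":0,"rz":0},
  {"fingers":0,"tx":0,"ty":0,"tz":-100,"rx":0,"ry":0,"rz":0},
  {"fingers":0,"tx":-10,"ty":-10,"tz":-155,"rx":0,"ry":0,"rz":0},
  {"fingers":0,"tx":-25,"ty":-25,"tz":-205,"rx":0,"ry":0,"rz":0},
  {"fingers":0,"tx":-32,"ty":-29,"tz":-211,"rx":0,"ry":0,"rz":0},
  {"fingers":0,"tx":-32,"ty":-29,"tz":-211,"rx":0,"ry":0,"rz":0},
  {"fingers":0,"tx":-32,"ty":-29,"tz":-211,"rx":0,"ry":0,"rz":0},
])

```text
time_s: 33.38
position: [0.5578, 0.1516, 0.299]
orientation: [-3.141, 0.0, 1.564]
contact_force: [0.6, 0.1, 0.1]
opening: 0.0856
```

```bash
python3 w.py w6 collar_tab=.094 lock_mark=.06; python3 m.py w6; python3 - <<'E'
from cl import *
L=np.load('last_w6.npz');ci=camera_info('wrist');ci['extrinsics']=L['E']
p=L['p'].astype(int);W=cloud(p,L['d'],ci);r,g,b=[p[...,i] for i in range(3)];x,y,z=W[...,0],W[...,1],W[...,2]
t=(g>r+25)&(b>r+25)&(z>.028)&(z<.038)&(abs(x-.5)<.06)
k=(z>.043)&(z<.053)&(x>.46)&(x<.54)&(y>.15)&(y<.345)
print('rim',rect(W[t]),'rack',rect(W[k]))
o=(r>1.8*g)&(r>1.8*b)&(z>.082)&(z<.095)&(abs(x-.5)<.03);print('orange top',o.sum(),np.median(W[o],0) if o.sum() else 0)
E
```

```text
collar_tab [280.8 197.4] 0.79 at z .094 [0.5881 0.1822 0.094 ] depth pt z 0.1072
collar_tab [413.5 117.7] 0.66 at z .094 [0.5052 0.3153 0.094 ] depth pt z 0.0892
lock_mark [281.7 192.9] 0.76 at z .06 [0.5925 0.1861 0.06  ] depth pt z 0.1065
[0.55801943 0.1517009  0.29882742] 33.525
rack top plane [0.00122894 0.00255572 0.04855712] 3381
rim z 0.03346640210617263
black grip top 328 [array([501.3, 175.5]), array([24., 13.]), np.float64(89.7)] 0.08846212037654994
tab top 358 [array([587.8, 184. ]), array([23.6, 15.8]), np.float64(0.0)] 0.10639994778667772
mark 66 [168.6 172.1 175.6] [582.7 586.7 592.7]
tongue 450 [175.9 183.7 191.7]
post 212 [31.  38.  59.1]
post 209 [282.6 300.  307.2]
rim [array([501. , 248.7]), array([186.7,  78.9]), np.float64(90.0)] rack [array([501. , 248.2]), array([170.1,  61.2]), np.float64(89.8)]
orange top 161 [0.50090884 0.31057358 0.08799605]
```

View pics/w6.png

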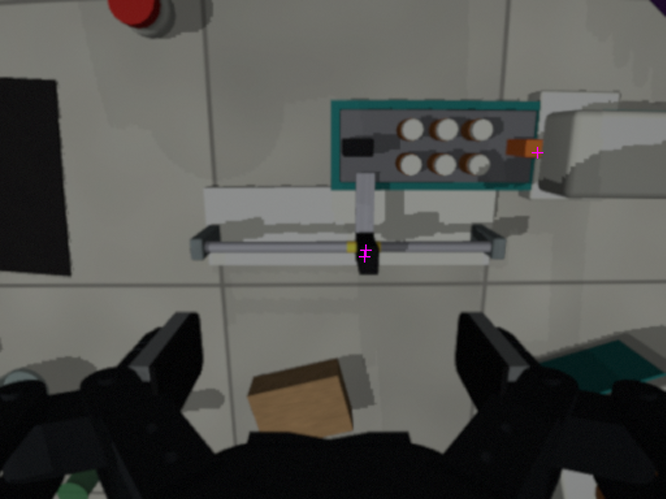

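Final view: the rack is home with its orange grip under the head, and the tongue lies over its edge. The collar tab is at pixel (282,195), centred on the mark within about 1 mm. The yellow to the right of the tab is hidden by its own height. The arm is clear of everything.

```bash
python3 -c "
from h import *
print(order.sign_off())"
```

```text
the job is handed in; nothing more can be done
None
```

The rack is back in the sampler turned a half turn, with its orange grip under the dosing head, and the lock collar is centred on the yellow mark. I lifted the rack out by the orange grip, set it upright on the mat and let go. I then took it by the black grip and lowered it back into the pocket, and slid the collar about 70 mm before letting go. I handed it in at about 33.5 s.

**Last checks:**
- **Rack:** it sits level with its top at 48.6 mm (48 expected), and its centre is within 0.5 mm of the pocket's centre.
- **Collar:** its centre measures y ≈ 183.8 mm. The mark gives 182.7 to 183.7 mm depending on the reading, so the collar is within about 1 mm.
- **Arm:** it stands clear, touching nothing.

**Disagreements:**
- **Lowering into the pocket:** there was a brief 1.8 N sideways touch on the pocket wall, which a 0.5 mm shift cleared.
- **Last look at the mark:** the network's lock_mark point lay on the collar tab that covered the mark, so I used the yellow band measured from the depth picture instead.

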